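# Put the loose furniture fittings back in their stock trays

## Robot

A 7-joint arm with a two-finger parallel gripper is mounted at the origin on the work surface. World frame = base frame: x ahead of the robot, y to its left, z up, the work surface at z = 0. Lengths are in m, angles in rad, forces in N, time in s.
With the tool pointing down it reaches from about 0.4 to 0.85 m from the base axis. Payload 10.4 kg.
Tool frame: the origin (TCP) lies on the centre line of the jaws, within the pads' length; the fingertips stand r.tip_extent ahead of it and the grasp point (between the pads) lies 3 mm ahead of it (r.tip_extent is the distance from the TCP to the fingertips, in m); z points along the fingers, y is the direction in which the jaws open and shut (so a half turn about z gives the same grasp; the last joint's range is limited). The gripper opens to 87 mm and grips with 3 to 60 N. Pads are 19 mm wide; open, the fingers measure 117 mm over their backs; the gripper's body (75 mm by 190 mm) begins 51 mm behind the grasp point.
Start: joints at [1.151, 0.332, -0.065, 1.46, 0.022, 1.35, -0.088], TCP at [0.242, -0.576, 0.245] pointing down, gripper open.
Joint ranges: [-2.6, 2.6], [-0.5, 2.12], [-1.47, 1.34], [0.16, 2.42], [-1.27, 4.41], [0.06, 2.06], [-2.6, 2.6]. Speed limits (rad/s): [2.22, 2.22, 2.79, 2.79, 3.14, 3.14, 3.14].

## Interface

Orientations are given as a unit quaternion [x, y, z, w].
In Python, from bench import r gives the robot as it stands. The module is installed in compiled form; this text tells all that it offers.
- The arm moves only by the shell command python3 -m jog 'ROWS' [FORCE]. ROWS is JSON, a list of rows, each a list of 5 numbers: the shift along the tool's x, y, z in cm, then the turn about the tool's z in rad, then the closure, from 0 (fully open) to 1 (shut). A call has exactly 10 rows; each row shifts and turns the pose as measured when the row begins, along the tool's axes as they then stand; what a row does not reach is not made up. A row lasts 1/10 s, in which the tool goes at most 50 mm and 8.59 degrees, less where a joint would pass 70% of its speed; a pose out of reach is approached as far as the arm can. A call with a gripper value outside its range is refused whole. The fingers move at their own pace and stop on an object; FORCE is the grip in N (left out, the last holds). Time passes only in rows, so rows that do not move let the fingers close, or fill a call up. It gives the time, the measured TCP pose, the force and the opening at its end, in the units of the state.
- r.read_state(): the state, without advancing time (a new reading comes with each control period).
- r.camera(name): name is "side" or "top"; returns a dict with "pixels" (480x640x3 uint8, red, green, blue), "fx", "fy", "cx", "cy" (pixels), "camera_from_world" (4x4, takes a point from world to camera coordinates). Camera axes: x right, y up, looking along -z (the intrinsics and any distortion apply to the point x, -y, -z); pixel columns grow to the right and rows downward; lengths in m; the calibration is good to about 2 mm. A picture is of the moment at which its call begins. There is no depth.
- r.close_job(): hands the job in, once; it reports no verdict.
The state is a dict: "time": time; "joint_positions": joint angles; "joint_vel": joint speeds; "joint_torque": joint torques, N m; "ee_pos": TCP position; "eef_rot": TCP orientation; "ft_force": force on the tool from outside, world axes, zero at the start; "torque": the same for the moment, N m; "width": finger opening in m.
Only numpy, scipy, OpenCV 4.12 (cv2) and the standard library are available. Lean on these libraries where they do the work, as an engineer would, in place of code of your own. Each camera call takes 0.05 s, during which the arm holds its last target. There are 200 camera calls.

## Task

Clear the loose fittings off the joiner's bench: put the two castors, the two beech knobs and the levelling foot each into the stock tray that already holds its kind. Stand every one upright on the bare floor of its tray, the castors wheel upward, none resting on another piece or on a rim. Leave the tape measure and the wax tin where they are.

Things in the scene. Friction and masses are not known exactly. Their poses are not given: they have to be found in the camera images.
- castor_a: castor standing on its plate, wheel up (the two are alike): steel plate 50 (x) x 42 (y) x 3 mm; two steel cheeks up to 37 mm height, 26 mm long, 27.5 mm over their outer faces (y; grip there); dark wheel 40 mm across, 18 mm wide, between them; 52 mm high, about 90 g. Origin: centre of the plate's underside; x along the wheel, y along the axle, z up
- castor_b: castor standing on its plate, wheel up (the two are alike): steel plate 50 (x) x 42 (y) x 3 mm; two steel cheeks up to 37 mm height, 26 mm long, 27.5 mm over their outer faces (y; grip there); dark wheel 40 mm across, 18 mm wide, between them; 52 mm high, about 90 g. Origin: centre of the plate's underside; x along the wheel, y along the axle, z up
- knob_a: turned beech drawer knob standing on its foot (the two are alike): foot 28 mm across, round head 38 mm across from 19 to 31 mm height (grip there), 36 mm high, about 30 g. Origin: centre of the foot's underside; z up, round about z
- knob_b: turned beech drawer knob standing on its foot (the two are alike): foot 28 mm across, round head 38 mm across from 19 to 31 mm height (grip there), 36 mm high, about 30 g. Origin: centre of the foot's underside; z up, round about z
- levelling_foot: levelling foot for furniture standing on its pad: black round plastic pad 40 mm across, tapering from 7 to 15 mm height, steel hexagon nut about 20 mm across up to 23 mm, then a bare steel stud 10 mm in diameter up to 60 mm (grip it there). Origin: centre of the pad's underside, z up, round about z. About 70 g
- tray_castors: fixed light grey stock tray 190 (x) x 136 (y) mm, told by the two castors standing fixed at its back end (centres x = 64, y = -33 and 33 mm); floor 3 mm above the bench, 184 x 130 mm inside, bare from x = -92 to x = 35 mm; walls 3 mm thick, sides and back 40 mm high, front (-x, towards the robot) 24 mm. Origin: centre of its underside; x to the back, y across, z up
- tray_knobs: fixed light grey stock tray 190 (x) x 136 (y) mm, told by the two beech knobs standing fixed at its back end (centres x = 64, y = -33 and 33 mm); floor 3 mm above the bench, 184 x 130 mm inside, bare from x = -92 to x = 35 mm; walls 3 mm thick, sides and back 40 mm high, front (-x, towards the robot) 24 mm. Origin: centre of its underside; x to the back, y across, z up
- tray_feet: fixed light grey stock tray 190 (x) x 136 (y) mm, told by the two levelling feet standing fixed at its back end (centres x = 64, y = -33 and 33 mm); floor 3 mm above the bench, 184 x 130 mm inside, bare from x = -92 to x = 35 mm; walls 3 mm thick, sides and back 40 mm high, front (-x, towards the robot) 24 mm. Origin: centre of its underside; x to the back, y across, z up
- tape_measure: pocket tape measure lying on its side among the fittings, black case 58 x 56 x 30 mm with a yellow disc on top. Origin: centre of its underside, z up. To be left where it lies
- wax_tin: round flat steel tin of wax among the fittings, 77 mm in diameter, 26 mm high, dark lid with a paper disc. Origin: centre of its underside, z up. To be left where it stands

How it is judged:
By the outcome, as a careful person would: the job done as asked, in the order asked, and still so for the second after the job is handed in, with the robot touching nothing.
It also fails if it takes over 128 s, if anything falls off the work surface, if the arm or the gripper's body presses on something with over 40 N, if the wrist force passes 120 N, or if a joint passes its speed limit or range.

## Working session

There is one attempt and no reset: what is moved stays moved. The work goes in short steps, Python scripts to look and compute and a shell command to move; the robot and the scene stay as the last step left them, time stands still between calls to the robot, and variables do not carry over. Pictures are saved under pics/ and viewed, about 12 in all and at most 16, crops included, and the job is handed in when it is done.

```bash
mkdir -p pics
python3 - <<'E'
from bench import r
import cv2, numpy as np
for n in ("top","side"):
    c=r.camera(n); cv2.imwrite(f"pics/{n}0.png",c["pixels"][:,:,::-1])
    print(n,c["fx"],c["fy"],c["cx"],c["cy"],[k for k in c]); print(np.round(c["camera_from_world"],4).tolist())
s=r.read_state(); print(s, r.tip_extent)
E
```

```text
top 491.43097480645815 491.43097480645815 318.67243428968277 239.08653405040587 ['pixels', 'fx', 'fy', 'cx', 'cy', 'camera_from_world']
[[0.0225, -0.9993, 0.0305, 0.0205], [0.9901, 0.0265, 0.1376, -0.5221], [-0.1384, 0.0271, 0.99, -1.1023], [0.0, 0.0, 0.0, 1.0]]
side 568.2326222710439 568.2326222710439 322.41333389567245 240.01544912001222 ['pixels', 'fx', 'fy', 'cx', 'cy', 'camera_from_world']
[[-0.9963, -0.084, 0.02, 0.5119], [0.0663, -0.5959, 0.8003, -0.0406], [-0.0553, 0.7987, 0.5992, -1.157], [0.0, 0.0, 0.0, 1.0]]
{'time': 0.1, 'joint_positions': array([ 1.15139905,  0.33279124, -0.06468933,  1.46088144,  0.02160064,
        1.34992465, -0.08854372]), 'joint_vel': array([ 0.00083042, -0.00108306,  0.00051893, -0.00246761, -0.00116955,
        0.00026459, -0.00076503]), 'joint_torque': array([ 5.97263697e-04, -6.24539423e+01,  2.41601933e-02, -3.90715313e+01,
       -6.13290025e-02,  3.65916139e-02,  7.37477330e-05]), 'ee_pos': array([ 0.24140157, -0.5761322 ,  0.24383284]), 'eef_rot': array([ 9.80386597e-01,  1.97082955e-01, -1.61106579e-04, -6.34513945e-04]), 'ft_force': array([-0.01025731,  0.4191892 ,  0.1728269 ]), 'torque': array([ 0.05253718, -0.01425908,  0.01435578]), 'width': 0.08695790287060193} 0.022
```

View pics/top0.png

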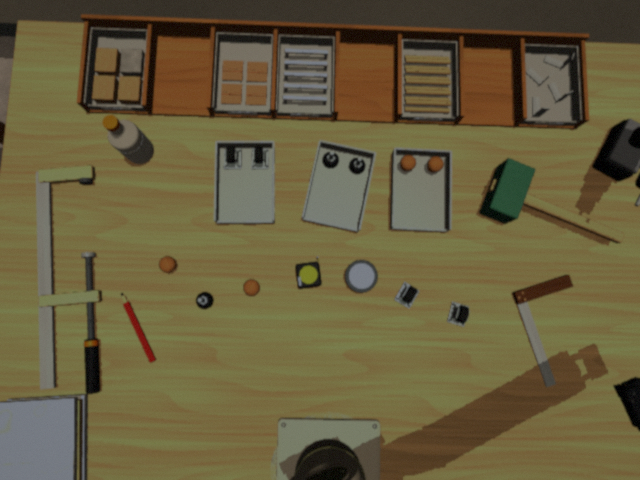

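View pics/side0.png

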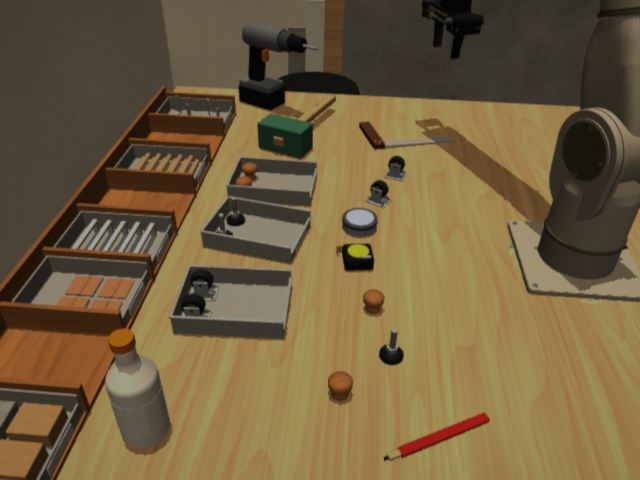

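```bash
cat > h.py <<'E'
from bench import r
import cv2, numpy as np
def cam(n): return r.camera(n)
def px(c,u,v,z):
    M=np.array(c["camera_from_world"]);R,t=M[:3,:3],M[:3,3]
    o=-R.T@t; d=R.T@np.array([(u-c["cx"])/c["fx"],-(v-c["cy"])/c["fy"],-1.])
    return o+d*(z-o[2])/d[2]
def proj(c,p):
    M=np.array(c["camera_from_world"]);q=M[:3,:3]@np.array(p,float)+M[:3,3]
    return np.array([c["cx"]-c["fx"]*q[0]/q[2], c["cy"]+c["fy"]*q[1]/q[2]])
def blobs(mask,x0,y0,amin):
    n,l,st,ce=cv2.connectedComponentsWithStats(mask.astype(np.uint8))
    return [(np.round(ce[i]+[x0,y0],1),st[i,4],st[i,:4]+[x0,y0,0,0]) for i in range(1,n) if st[i,4]>=amin]
E
python3 - <<'E'
from h import *
T=cam("top");S=cam("side")
t=T["pixels"][:,:,::-1];s=S["pixels"][:,:,::-1]
a=cv2.resize(t[135:245,205:460],None,fx=3,fy=3,interpolation=cv2.INTER_CUBIC)
b=cv2.resize(t[250:330,385:480],None,fx=4,fy=4,interpolation=cv2.INTER_CUBIC)
d=cv2.resize(s[145:225,355:415],None,fx=4,fy=4,interpolation=cv2.INTER_CUBIC)
im=np.zeros((330+320,765,3),np.uint8);im[:330]=a;im[330:650,:380]=b;im[330:650,390:630]=d
im=cv2.convertScaleAbs(im,alpha=1.3)
cv2.imwrite("pics/c1.png",cv2.resize(im,None,fx=.92,fy=.92))
for n,c,i,w in (("top",T,t,(140,245,240,330)),("side",S,s,(300,280,440,420))):
    x0,y0,x1,y1=w; h=cv2.cvtColor(i[y0:y1,x0:x1],cv2.COLOR_BGR2HSV).astype(int)
    print(n,"knob");[print(b) for b in blobs((h[...,0]<13)&(h[...,1]>150),x0,y0,60)]
    print(n,"dark");[print(b) for b in blobs(h[...,2]<50,x0,y0,60)]
for n,c,i,w in (("top",T,t,(385,275,480,330)),("side",S,s,(360,145,415,215))):
    x0,y0,x1,y1=w; h=cv2.cvtColor(i[y0:y1,x0:x1],cv2.COLOR_BGR2HSV).astype(int)
    print(n,"dark");[print(b) for b in blobs(h[...,2]<45,x0,y0,20)]
    print(n,"grey");[print(b) for b in blobs((h[...,1]<70),x0,y0,20)]
h=cv2.cvtColor(t,cv2.COLOR_BGR2HSV).astype(int)
m=((h[...,1]<60)&(h[...,2]>90)).astype(np.uint8);m[:130]=0;m[250:]=0;m[:,:200]=0;m[:,470:]=0
for c in cv2.findContours(m,cv2.RETR_EXTERNAL,cv2.CHAIN_APPROX_NONE)[0]:
    if cv2.contourArea(c)>500: print(cv2.minAreaRect(c))
E
```

```text
top knob
top dark
(array([205.7, 300.1]), np.int32(126), array([197, 292,  16,  17]))
side knob
side dark
(array([390.7, 355.9]), np.int32(294), array([380, 346,  23,  19]))
top dark
(array([409.4, 294.7]), np.int32(127), array([403, 287,  14,  16]))
(array([462.3, 314.3]), np.int32(136), array([456, 306,  12,  17]))
(array([454.2, 312.3]), np.int32(27), array([452, 308,   5,  10]))
top grey
(array([406., 295.]), np.int32(356), array([394, 282,  25,  27]))
(array([457.4, 313.7]), np.int32(366), array([447, 301,  23,  26]))
side dark
(array([377.8, 146.1]), np.int32(35), array([372, 145,  12,   4]))
(array([397.1, 161.9]), np.int32(106), array([389, 157,  15,  15]))
(array([380.9, 187.1]), np.int32(132), array([372, 181,  16,  17]))
side grey
(array([395.6, 169.7]), np.int32(325), array([384, 157,  23,  24]))
(array([378.5, 195. ]), np.int32(367), array([366, 181,  25,  27]))
(array([365.6, 211.8]), np.int32(71), array([360, 208,  15,   7]))
((421.5, 188.5), (83.0, 59.0), 90.0)
((338.92938232421875, 185.31764221191406), (60.30665588378906, 81.78276824951172), 12.52880859375)
((244.0, 181.0), (82.0, 60.0), 90.0)
```

View pics/c1.png

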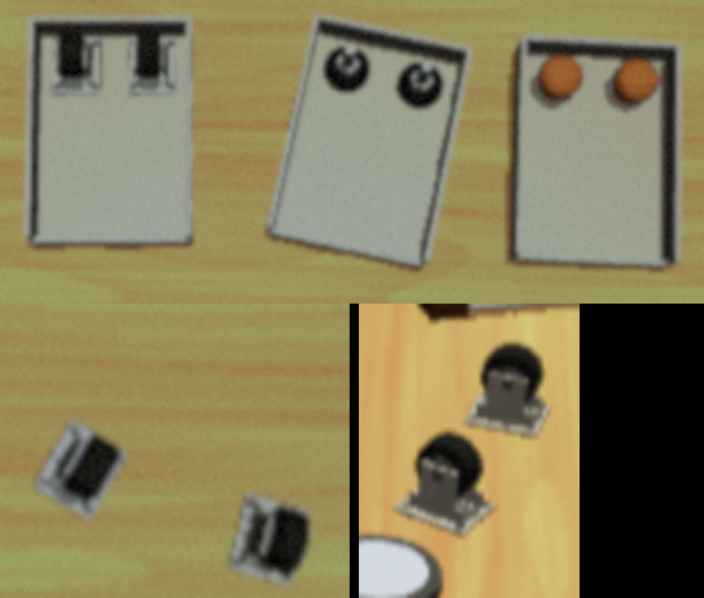

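Run:
```python
from h import *
T=cam("top");S=cam("side")
t=T["pixels"][:,:,::-1];s=S["pixels"][:,:,::-1]
print("cam",px(T,320,240,1.0), "knobcol",cv2.cvtColor(t,cv2.COLOR_BGR2HSV)[264,168],cv2.cvtColor(t,cv2.COLOR_BGR2HSV)[264,190])
for n,(u,v),(su,sv) in (("ca",(407.4,295.1),(381,187)),("cb",(457.7,313.8),(397,162))):
    print(n,px(T,u,v,.003))
for uv in ((409.4,294.7),(462.3,314.3)): print("topdark@.045",px(T,*uv,.045))
for uv in ((380.9,187.1),(397.1,161.9)): print("side wheel@.038",px(S,*uv,.038))
# wheel/plate axes
for n,w in (("ca",(390,277,425,315)),("cb",(443,297,475,330))):
    x0,y0,x1,y1=w; i=cv2.resize(t[y0:y1,x0:x1],None,fx=4,fy=4,interpolation=cv2.INTER_CUBIC)
    h=cv2.cvtColor(i,cv2.COLOR_BGR2HSV).astype(int)
    for k,m in (("dark",h[...,2]<45),("grey",h[...,1]<70)):
        m=m.astype(np.uint8); c=max(cv2.findContours(m,cv2.RETR_EXTERNAL,cv2.CHAIN_APPROX_NONE)[0],key=cv2.contourArea)
        q=cv2.boxPoints(cv2.minAreaRect(c))/4+[x0,y0]
        W=np.array([px(T,*p,.003 if k=="grey" else .045)[:2] for p in q]); e=np.diff(W[:3],axis=0)
        print(n,k,"centre",W.mean(0).round(4),"sides",np.linalg.norm(e,axis=1).round(4),"ang",np.degrees(np.arctan2(e[:,1],e[:,0])).round(1))
for n,c,i,w in (("top",T,t,(140,245,270,330)),("side",S,s,(300,280,440,420))):
    x0,y0,x1,y1=w; h=cv2.cvtColor(i[y0:y1,x0:x1],cv2.COLOR_BGR2HSV).astype(int)
    for hi,sm in ((15,140),(14,170)):
        for b in blobs((h[...,0]<hi)&(h[...,1]>sm)&(h[...,2]>40),x0,y0,80): print(n,"knob",b,px(c,*b[0],.025))
print("foot top pad@.01",px(T,205.3,300.1,.010),"side pad@.009",px(S,390.7,357,.008),"stud tip side(394,330)@.06",px(S,394,331,.06))
# trays: rim corner rects
for n,rc in (("kn",((421.5,188.5),(83,59),90.)),("ft",((338.93,185.32),(60.3,81.8),12.53)),("ca",((244.,181.),(82.,60.),90.))):
    W=np.array([px(T,*p,.03)[:2] for p in cv2.boxPoints(rc)]);e=np.diff(W[:3],axis=0)
    print("tray",n,W.mean(0),np.linalg.norm(e,axis=1),np.degrees(np.arctan2(e[:,1],e[:,0])))
```

```text
cam [0.38638288 0.0593406  1.        ] knobcol [ 13 181 120] [ 23 117 120]
ca [ 0.39824708 -0.17984292  0.003     ]
cb [ 0.35725717 -0.29882124  0.003     ]
topdark@.045 [ 0.39801628 -0.17557843  0.045     ]
topdark@.045 [ 0.35661105 -0.29618223  0.045     ]
side wheel@.038 [ 0.39546372 -0.17570061  0.038     ]
side wheel@.038 [ 0.3560624  -0.29873462  0.038     ]
ca dark centre [ 0.3971 -0.1763] sides [0.0376 0.0202] ang [ -33.6 -122.5]
ca grey centre [ 0.3982 -0.1788] sides [0.0524 0.0443] ang [ -30.  -118.9]
cb dark centre [ 0.3562 -0.2968] sides [0.0371 0.0229] ang [ -19.5 -107.1]
cb grey centre [ 0.3563 -0.3011] sides [0.0517 0.0472] ang [ -16.6 -104.3]
top knob (array([167.5, 264.2]), np.int32(182), array([160, 257,  17,  16])) [0.45531776 0.37952409 0.025     ]
top knob (array([251.2, 287.1]), np.int32(164), array([244, 280,  15,  15])) [0.40745526 0.18560998 0.025     ]
top knob (array([167.7, 264.2]), np.int32(102), array([161, 257,  14,  15])) [0.45532925 0.37906831 0.025     ]
top knob (array([251.9, 287.3]), np.int32(80), array([245, 280,  14,  15])) [0.40703607 0.1839894
[... 186 characters left out ...]
372,  23,  29])) [0.45547344 0.38480249 0.025     ]
side knob (array([373.1, 300.2]), np.int32(304), array([364, 290,  19,  24])) [0.40761683 0.19070897 0.025     ]
side knob (array([339.8, 384.6]), np.int32(457), array([329, 372,  23,  28])) [0.45554084 0.38367308 0.025     ]
foot top pad@.01 [0.37558718 0.29169707 0.01      ] side pad@.009 [0.37616797 0.30543847 0.008     ] stud tip side(394,330)@.06 [0.37560252 0.29725481 0.06      ]
tray kn [ 0.65138772 -0.20862773] [0.14297606 0.20270635] [-88.12206102 179.15023861]
tray ft [ 0.65314882 -0.01204453] [0.19887277 0.14446144] [ -10.75415478 -101.11821838]
tray ca [0.65679694 0.21218792] [0.14239921 0.19867011] [ -88.09526118 -177.992138  ]
```

```bash
cat > d.py <<'E'
import sys; from bench import r; import numpy as np
from scipy.spatial.transform import Rotation as R
x,y,z,j=map(float,sys.argv[1:5])   # target TCP, jaw axis angle deg (mod 180)
s=r.read_state(); A=R.from_quat(s["eef_rot"]).as_matrix()
d=(A.T@(np.array([x,y,z])-s["ee_pos"]))*100
j0=np.degrees(np.arctan2(A[1,1],A[0,1])); t=-((j-j0+90)%180-90)
# shift in the axes after the turn
a=np.radians(t); d2=np.array([[np.cos(a),np.sin(a),0],[-np.sin(a),np.cos(a),0],[0,0,1]])@d
print("pos",s["ee_pos"].round(4),"jaw",round(j0,1),"tiltz",A[:,2].round(3),"j7",round(s["joint_positions"][6],2),"w",round(s["width"],4),"F",s["ft_force"].round(1),"t",round(s["time"],1))
print("now-axes cm",d.round(2),"turn rad",round(a,3),"after-turn cm",d2.round(2))
E
python3 -m jog '[[0,0,0,0.134,0.35],[0,0,0,0.134,0.35],[0,0,0,0.134,0.35],[0,0,0,0.134,0.35],[0,0,0,0.134,0.35],[0,0,0,0.134,0.35],[0,0,0,0.134,0.35],[0,0,0,0,0.35],[0,0,0,0,0.35],[0,0,0,0,0.35]]' 20
python3 d.py 0.397 -0.177 0.12 59
```

```text
time: 1.3
ee_pos: [0.2414, -0.5759, 0.2434]
eef_rot: [0.96, -0.282, -0.001, -0.001]
ft_force: [0.5, -0.7, -0.4]
width: 0.0563
pos [ 0.2414 -0.5759  0.2434] jaw -122.7 tiltz [-0.001  0.002 -1.   ] j7 -1.03 w 0.0563 F [ 0.5 -0.7 -0.4] t 1.3
now-axes cm [ -8.44 -41.96  12.4 ] turn rad -0.03 after-turn cm [ -7.18 -42.19  12.4 ]
```

```bash
python3 -m jog '[[0,0,0,-0.03,0.35],[-0.8,-4.6,0,0,0.35],[-0.8,-4.6,0,0,0.35],[-0.8,-4.6,0,0,0.35],[-0.8,-4.6,0,0,0.35],[-0.8,-4.6,0.5,0,0.35],[-0.8,-4.6,1,0,0.35],[-0.8,-4.6,2,0,0.35],[-0.8,-4.6,3,0,0.35],[-0.8,-4.6,4,0,0.35]]' >/dev/null
python3 d.py 0.397 -0.177 0.12 59
```

```text
pos [ 0.3853 -0.191   0.1512] jaw -119.9 tiltz [ 0.006 -0.008 -1.   ] j7 -1.74 w 0.0562 F [ 1.3 -0.1 -0. ] t 2.3
now-axes cm [ 0.28 -1.81  3.12] turn rad 0.02 after-turn cm [ 0.25 -1.81  3.12]
```

```bash
python3 -m jog '[[0.15,-1,1,0.02,0.35],[0.1,-0.8,2,0,0.35],[0,0,0,0,0.35],[0,0,0,0,0.35],[0,0,0,0,0.35],[0,0,0,0,0.35],[0,0,0,0,0.35],[0,0,0,0,0.35],[0,0,0,0,0.35],[0,0,0,0,0.35]]' >/dev/null
python3 d.py 0.397 -0.177 0.03 59
python3 - <<'E'
from h import *
t=cam("top")["pixels"][250:330,370:480,::-1];s=cam("side")["pixels"][110:220,340:430,::-1]
a=cv2.resize(t,None,fx=4,fy=4);b=cv2.resize(s,None,fx=3.5,fy=3.5);im=np.zeros((400,760,3),np.uint8);im[:320,:440]=a;im[:385,440:755]=b
cv2.imwrite("pics/c2.png",cv2.convertScaleAbs(im,alpha=1.3))
E
```

```text
pos [ 0.3974 -0.1734  0.1212] jaw -120.1 tiltz [ 0.007 -0.009 -1.   ] j7 -1.81 w 0.0566 F [ 0.  -1.2  0.5] t 3.3
now-axes cm [0.05 0.3  9.13] turn rad 0.016 after-turn cm [0.06 0.3  9.13]
```

View pics/c2.png

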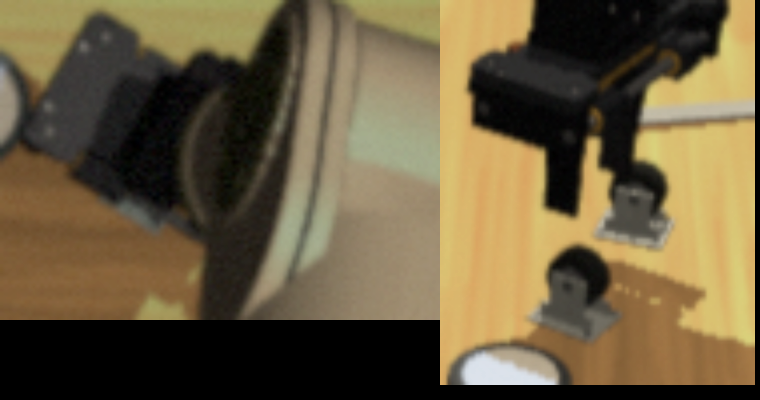

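```bash
python3 -m jog '[[0,0.15,2,0,0.35],[0,0.15,2.5,0,0.35],[0,0,2.5,0,0.35],[0,0,1.4,0,0.35],[0,0,0.7,0,0.35],[0,0,0,0,0.35],[0,0,0,0,0.35],[0,0,0,0,0.35],[0,0,0,0,0.35],[0,0,0,0,0.35]]' 30 >/dev/null
python3 d.py 0.397 -0.177 0.03 59
python3 - <<'E'
from h import *
cv2.imwrite("pics/c3.png",cv2.resize(cam("side")["pixels"][110:230,320:440,::-1],None,fx=4,fy=4))
E
```

```text
pos [ 0.3991 -0.1776  0.0302] jaw -120.1 tiltz [ 0.012 -0.011 -1.   ] j7 -1.86 w 0.0568 F [-0.3  0.5 -0.3] t 4.4
now-axes cm [-0.21  0.05  0.02] turn rad 0.016 after-turn cm [-0.21  0.06  0.02]
```

View pics/c3.png

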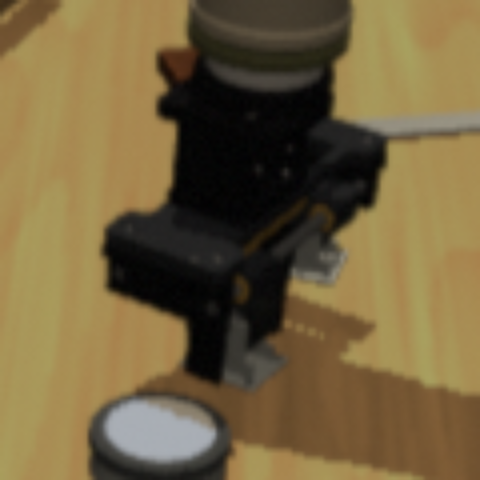

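```bash
python3 -m jog '[[-0.1,0,0,0,1],[0,0,0,0,1],[0,0,0,0,1],[0,0,0,0,1],[0,0,0,0,1],[0,0,0,0,1],[0,0,-1,0,1],[0,0,-2,0,1],[0,0,-3,0,1],[0,0,-3,0,1]]' 30 
python3 -m jog '[[0,0,-3,-0.14,1],[0,0,-3,-0.14,1],[0,0,-1,-0.14,1],[0,0,0,-0.14,1],[0,0,0,-0.14,1],[0,0,0,-0.14,1],[0,0,0,-0.14,1],[0,0,0,-0.14,1],[0,0,0,-0.14,1],[0,0,0,-0.14,1]]' >/dev/null
python3 d.py 0.627 0.182 0.18 0
```

```text
time: 5.45
ee_pos: [0.3942, -0.1746, 0.1212]
eef_rot: [0.966, -0.259, 0.003, 0.003]
ft_force: [0.7, -0.2, -1.6]
width: 0.0273
pos [ 0.3943 -0.1728  0.2058] jaw -36.6 tiltz [ 0.016 -0.011 -1.   ] j7 -0.32 w 0.0273 F [-0.1  0.2 -1.2] t 6.5
now-axes cm [42.36 -2.51  2.57] turn rad -0.639 after-turn cm [35.51 23.23  2.57]
```

```bash
python3 -m jog '[[0,0,0,-0.128,1],[0,0,0,-0.128,1],[0,0,0,-0.128,1],[0,0,0,-0.128,1],[0,0,0,-0.127,1],[3,2,0,0,1],[3.8,2.5,0,0,1],[3.8,2.5,0,0,1],[3.8,2.5,0,0,1],[3.8,2.5,0,0,1]]' >/dev/null
python3 -m jog '[[3.8,2.5,0,0,1],[3.8,2.5,0,0,1],[3.8,2.5,0,0,1],[3.8,2.5,0,0,1],[0,0,0,0,1],[0,0,0,0,1],[0,0,0,0,1],[0,0,0,0,1],[0,0,0,0,1],[0,0,0,0,1]]' >/dev/null
python3 d.py 0.627 0.242 0.08 0
python3 - <<'E'
from h import *
c=cam("top")
for n,u,v,z in (("c1",232.2,159.6,.006),("c2",260.4,159.6,.006),("frontmid",244,222.5,.024),("Lout",216.2,200,.03),("Rout",274.3,200,.03),("backL",217,142,.04),("backR",274,142,.04)): print(n,px(c,u,v,z).round(4))
E
```

```text
pos [0.6057 0.1788 0.2156] jaw 1.6 tiltz [ 0.018 -0.011 -1.   ] j7 -0.5 w 0.027 F [-0.8 -0.2 -0.5] t 8.4
now-axes cm [ 6.42  2.06 13.52] turn rad 0.028 after-turn cm [ 6.47  1.88 13.52]
c1 [0.714  0.2461 0.006 ]
c2 [0.7162 0.1782 0.006 ]
frontmid [0.5576 0.2087 0.024 ]
Lout [0.6081 0.275  0.03  ]
Rout [0.6121 0.1395 0.03  ]
backL [0.7454 0.2784 0.04  ]
backR [0.7498 0.1444 0.04  ]
```

```bash
python3 -m jog '[[2,0.6,2,0.0,1],[2,0.6,3,0,1],[1.9,0.4,3,0,1],[0,0,3,0,1],[0,0,1.5,0,1],[0,0,0,0,1],[0,0,0,0,1],[0,0,0,0,1],[0,0,0,0,1],[0,0,0,0,1]]' >/dev/null
python3 d.py 0.621 0.238 0.034 1.8
python3 - <<'E'
from h import *
cv2.imwrite("pics/c4.png",cv2.resize(cam("side")["pixels"][220:350,150:330,::-1],None,fx=4,fy=4))
E
```

```text
pos [0.628  0.2344 0.0943] jaw 1.1 tiltz [ 0.029 -0.011 -1.   ] j7 -0.63 w 0.027 F [-0.4 -0.  -1. ] t 9.5
now-axes cm [ 0.45 -0.87  6.  ] turn rad -0.012 after-turn cm [ 0.46 -0.87  6.  ]
```

View pics/c4.png

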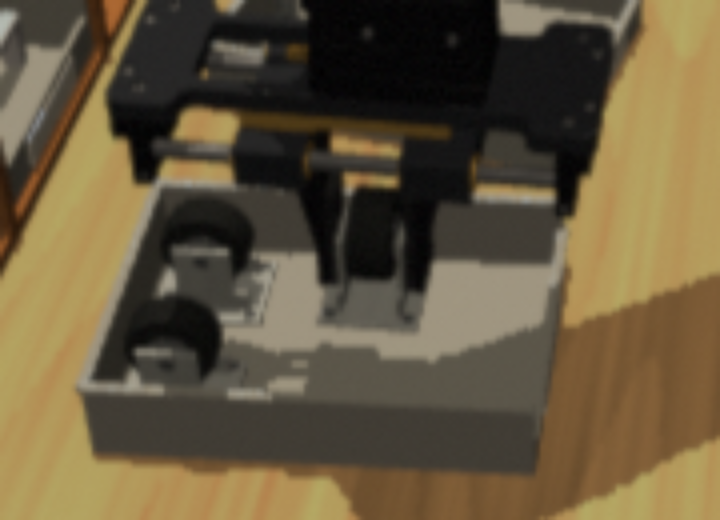

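```bash
python3 -m jog '[[0.2,-0.45,1.5,0,1],[0.2,-0.4,1.5,0,1],[0,0,1.2,0,1],[0,0,0.8,0,1],[0,0,0.5,0,1],[0,0,0,0,1],[0,0,0,0,1],[0,0,0,0,1],[0,0,0,0,1],[0,0,0,0,1]]' >/dev/null
python3 d.py 0.621 0.238 0.034 1.8
```

```text
pos [0.6204 0.2379 0.0342] jaw 1.1 tiltz [ 0.029 -0.011 -1.   ] j7 -0.67 w 0.0271 F [-1.8 -0.8  1.5] t 10.6
now-axes cm [0.01 0.06 0.02] turn rad -0.012 after-turn cm [0.01 0.06 0.02]
```

```bash
python3 -m jog '[[0,0,0.1,0,1],[0,0,0,0,1],[0,0,0,0,0.6],[0,0,0,0,0.5],[0,0,0,0,0.45],[0,0,0,0,0.45],[0,0,-1,0,0.45],[0,0,-2,0,0.45],[0,0,-3,0,0.4],[0,0,-3,0,0.35]]' 
python3 -m jog '[[0,0,-3,0,0.35],[-2,-1.5,-1,0,0.35],[-4,-2.4,0,0,0.35],[-4,-2.4,0,0,0.35],[-4,-2.4,0,0,0.35],[-4,-2.4,0,0,0.35],[-4,-2.4,0,0,0.35],[-4,-2.4,0,0,0.35],[-4,-2.4,0,0,0.35],[-4,-2.4,0,0,0.35]]' >/dev/null
python3 d.py 0.3565 -0.298 0.12 73
python3 - <<'E'
from h import *
c=cam("top")["pixels"][135:245,205:300,::-1];s=cam("side")["pixels"][220:350,150:330,::-1]
im=np.zeros((400,760,3),np.uint8);im[:330,:285]=cv2.resize(c,None,fx=3,fy=3);im[:325,300:750]=cv2.resize(s,None,fx=2.5,fy=2.5)
cv2.imwrite("pics/c5.png",im)
E
```

```text
time: 11.55
ee_pos: [0.616, 0.2378, 0.1234]
eef_rot: [0.7, 0.714, 0.003, 0.013]
ft_force: [1.1, -0.1, -0.4]
width: 0.0537
pos [ 0.4122 -0.1086  0.174 ] jaw 1.7 tiltz [ 0.042 -0.007 -0.999] j7 0.21 w 0.0569 F [ 1.1 -0.7 -0.4] t 12.6
now-axes cm [-18.73  -6.36   5.29] turn rad -1.244 after-turn cm [ 1.000e-02 -1.978e+01  5.290e+00]
```

View pics/c5.png

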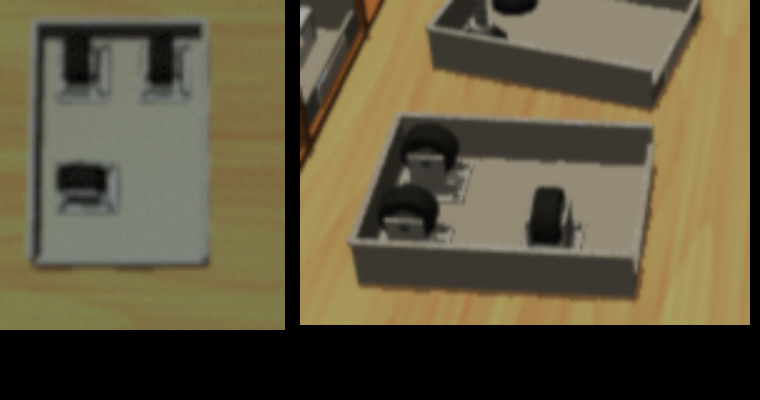

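```bash
python3 -m jog '[[0,0,0,-0.139,0.35],[0,0,0,-0.139,0.35],[0,0,0,-0.139,0.35],[0,0,0,-0.139,0.35],[0,0,0,-0.139,0.35],[0,0,0,-0.139,0.35],[0,0,0,-0.139,0.35],[0,0,0,-0.139,0.35],[0,0,0,-0.132,0.35],[0,-2,0,0,0.35]]'  >/dev/null
python3 d.py 0.3565 -0.298 0.12 73
python3 -m jog '[[0,-4,0,0,0.35],[0,-4,1,0,0.35],[0,-4,1,0,0.35],[0,-3.5,1,0,0.35],[0,-2,1,0,0.35],[0,0,1,0,0.35],[0,0,0,0,0.35],[0,0,0,0,0.35],[0,0,0,0,0.35],[0,0,0,0,0.35]]'  >/dev/null
python3 d.py 0.3565 -0.298 0.03 73
```

```text
pos [ 0.4079 -0.128   0.1814] jaw 75.9 tiltz [ 0.051 -0.012 -0.999] j7 1.55 w 0.0566 F [-0.5 -0.4 -0.3] t 13.7
now-axes cm [  1.15 -17.75   6.06] turn rad 0.05 after-turn cm [  0.26 -17.78   6.06]
pos [ 0.3717 -0.3019  0.1372] jaw 76.4 tiltz [ 0.061 -0.017 -0.998] j7 1.94 w 0.0566 F [ 0.7 -0.   0.2] t 14.7
now-axes cm [ 2.25  0.04 10.6 ] turn rad 0.06 after-turn cm [ 2.24 -0.09 10.6 ]
```

```bash
python3 -m jog '[[1.1,0,1,0.06,0.35],[1.1,0,1.5,0,0.35],[0,0,1.5,0,0.35],[0,0,1.5,0,0.35],[0,0,1,0,0.35],[0,0,0,0,0.35],[0,0,0,0,0.35],[0,0,0,0,0.35],[0,0,0,0,0.35],[0,0,0,0,0.35]]'  >/dev/null
python3 d.py 0.3565 -0.298 0.03 73
python3 - <<'E'
from h import *
cv2.imwrite("pics/c6.png",cv2.resize(cam("side")["pixels"][90:230,330:460,::-1],None,fx=4,fy=4))
E
python3 -m jog '[[0,0,0,0,0.35],[0,0,0,0,0.35],[0,0,0,0,0.35],[0,0,0,0,0.35],[0,0,0,0,0.35],[0,0,0,0,0.35],[0,0,0,0,0.35],[0,0,0,0,0.35],[0,0,0,0,0.35],[0,0,0,0,0.35]]'  >/dev/null
python3 d.py 0.3565 -0.298 0.03 73
```

```text
pos [ 0.3589 -0.2955  0.0744] jaw 73.2 tiltz [ 0.069 -0.021 -0.997] j7 1.89 w 0.0566 F [-0.2  0.7  0.3] t 15.7
now-axes cm [ 0.48 -0.31  4.42] turn rad 0.004 after-turn cm [ 0.48 -0.31  4.42]
pos [ 0.359  -0.2957  0.0747] jaw 73.2 tiltz [ 0.07  -0.022 -0.997] j7 1.89 w 0.0563 F [ 0.4 -0.2  0.1] t 16.7
now-axes cm [ 0.5  -0.29  4.45] turn rad 0.004 after-turn cm [ 0.5  -0.29  4.45]
```

View pics/c6.png

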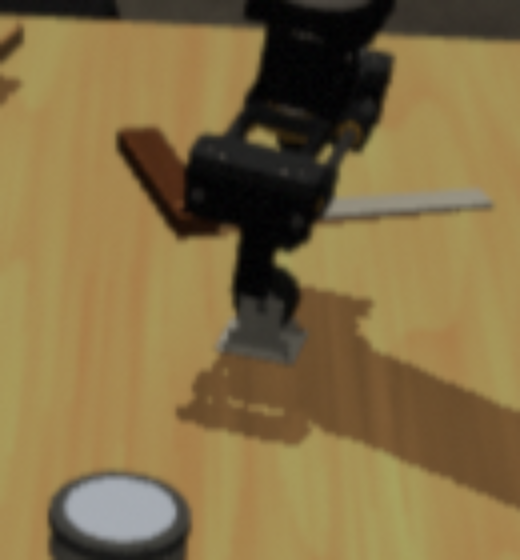

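```bash
cat > p.py <<'E'
# rows from here to a target in N equal steps with a given total turn about tool z (shift axes = those at each row's start)
import sys; from bench import r; import numpy as np
from scipy.spatial.transform import Rotation as R
x,y,z,turn,N=map(float,sys.argv[1:6]);N=int(N)
s=r.read_state();A=R.from_quat(s["eef_rot"]);d=(np.array([x,y,z])-s["ee_pos"])*100/N
for k in range(N): print((A*R.from_rotvec([0,0,turn*k/N])).inv().apply(d).round(1),round(turn/N,3))
E
python3 -m jog '[[0.5,-0.3,2.3,0,0.35],[0,0,2.2,0,0.35],[0,0,0,0,0.35],[0,0,0,0,0.35],[0,0,0,0,1],[0,0,0,0,1],[0,0,0,0,1],[0,0,0,0,1],[0,0,0,0,1],[0,0,0,0,1]]' 30 >/dev/null
python3 d.py 0.3565 -0.298 0.03 73
python3 -m jog '[[0,0,-2,0,1],[0,0,-5,0,1],[0,0,-5,0,1],[0,0,0,0,1],[0,0,0,0,1],[0,0,0,0,1],[0,0,0,0,1],[0,0,0,0,1],[0,0,0,0,1],[0,0,0,0,1]]' 30 >/dev/null
python3 d.py 0.623 0.178 0.14 1.8; python3 p.py 0.623 0.178 0.14 1.25 12
```

```text
pos [ 0.3586 -0.2998  0.0327] jaw 73.2 tiltz [ 0.075 -0.026 -0.997] j7 1.89 w 0.0274 F [-0.  -0.1 -1.8] t 17.7
now-axes cm [0.27 0.11 0.25] turn rad 0.004 after-turn cm [0.27 0.11 0.25]
pos [ 0.3464 -0.2941  0.1512] jaw 73.3 tiltz [ 0.066 -0.019 -0.998] j7 1.91 w 0.0273 F [ 0.5 -0.9 -1.2] t 18.7
now-axes cm [-12.79  53.17   2.07] turn rad 1.247 after-turn cm [46.35 29.02  2.07]
[-1.1  4.4  0.2] 0.104
[-0.6  4.5  0.2] 0.104
[-0.1  4.6  0.2] 0.104
[0.3 4.5 0.2] 0.104
[0.8 4.5 0.2] 0.104
[1.3 4.4 0.2] 0.104
[1.7 4.2 0.2] 0.104
[2.2 4.  0.2] 0.104
[2.6 3.8 0.2] 0.104
[2.9 3.5 0.2] 0.104
[3.3 3.2 0.2] 0.104
[3.6 2.8 0.2] 0.104
```

```bash
python3 -m jog '[[-1.1,4.4,0,0.104,1],[-0.6,4.5,0,0.104,1],[-0.1,4.6,0,0.104,1],[0.3,4.5,0,0.104,1],[0.8,4.5,0,0.104,1],[1.3,4.4,0,0.104,1],[1.7,4.2,0,0.104,1],[2.2,4,0,0.104,1],[2.6,3.8,0,0.104,1],[2.9,3.5,0,0.104,1]]' >/dev/null
python3 d.py 0.623 0.178 0.14 1.8; python3 p.py 0.623 0.178 0.13 0.21 3
```

```text
pos [0.5864 0.1017 0.1572] jaw 11.0 tiltz [ 0.064 -0.02  -0.998] j7 -0.21 w 0.0272 F [ 1.  -1.3 -1. ] t 19.7
now-axes cm [6.85 4.94 1.8 ] turn rad 0.161 after-turn cm [7.56 3.78 1.8 ]
[2.3 1.6 0.9] 0.07
[2.4 1.5 0.9] 0.07
[2.5 1.3 0.9] 0.07
```

```bash
python3 -m jog '[[3.5,2.2,0.9,0.08,1],[3.7,2.1,0.9,0.08,1],[0,0,3,0,1],[0,0,0,0,1],[0,0,0,0,1],[0,0,0,0,1],[0,0,0,0,1],[0,0,0,0,1],[0,0,0,0,1],[0,0,0,0,1]]' >/dev/null
python3 d.py 0.623 0.178 0.037 1.8
python3 - <<'E'
from h import *
cv2.imwrite("pics/c7.png",cv2.resize(cam("side")["pixels"][220:350,150:330,::-1],None,fx=3,fy=3))
E
```

```text
pos [0.625  0.1863 0.1114] jaw 1.4 tiltz [ 0.067 -0.016 -0.998] j7 -0.53 w 0.0269 F [-0.3 -0.6 -1.1] t 20.7
now-axes cm [-0.7  -0.72  7.42] turn rad -0.007 after-turn cm [-0.69 -0.73  7.42]
```

View pics/c7.png

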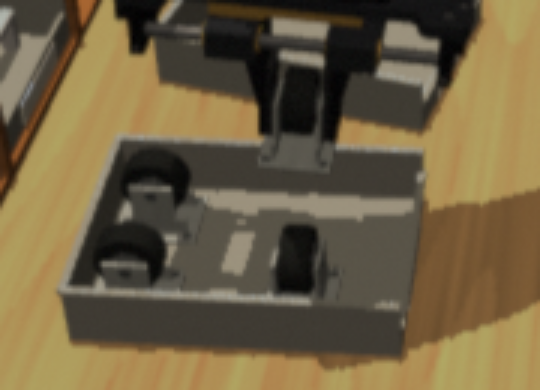

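```bash
python3 -m jog '[[-0.7,-0.7,2.4,0,1],[0,0,3,0,1],[0,0,1.4,0,1],[0,0,0,0,1],[0,0,0,0,1],[0,0,0,0,1],[0,0,0,0,1],[0,0,0,0,1],[0,0,0,0,1],[0,0,0,0,1]]' >/dev/null
python3 d.py 0.623 0.178 0.036 1.8
python3 - <<'E'
from h import *
cv2.imwrite("pics/c8.png",cv2.resize(cam("side")["pixels"][220:350,150:330,::-1],None,fx=4,fy=4))
E
```

```text
pos [0.6263 0.1796 0.0481] jaw 1.4 tiltz [ 0.076 -0.013 -0.997] j7 -0.55 w 0.0274 F [-0.   0.3 -0.9] t 21.8
now-axes cm [-0.13 -0.43  1.18] turn rad -0.007 after-turn cm [-0.13 -0.43  1.18]
```

View pics/c8.png

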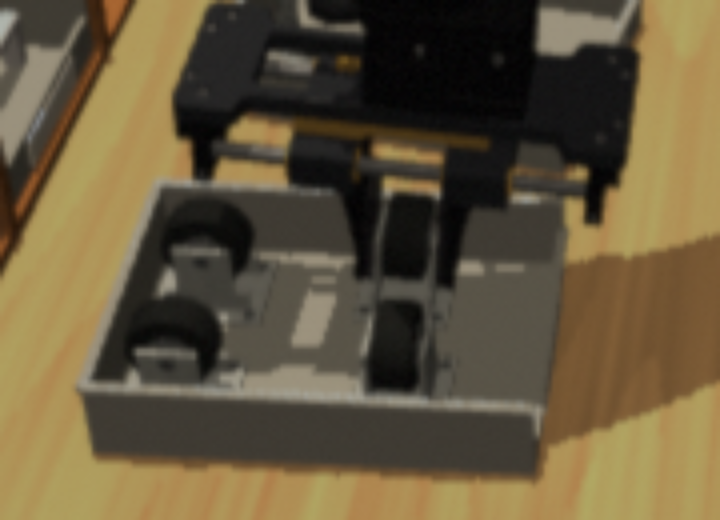

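```bash
python3 -m jog '[[-0.1,-0.3,1.1,0,1],[0,0,0,0,1],[0,0,0.15,0,1],[0,0,0,0,1],[0,0,0,0,1],[0,0,0,0,1],[0,0,0,0,1],[0,0,0,0,1],[0,0,0,0,1],[0,0,0,0,1]]' >/dev/null
python3 d.py 0.623 0.178 0.036 1.8
```

```text
pos [0.6253 0.1792 0.0366] jaw 1.4 tiltz [ 0.08  -0.012 -0.997] j7 -0.56 w 0.0273 F [-1.3  0.2  5.1] t 22.8
now-axes cm [-0.11 -0.23  0.04] turn rad -0.007 after-turn cm [-0.11 -0.23  0.04]
```

```bash
python3 -m jog '[[0,0,0,0,0.6],[0,0,0,0,0.45],[0,0,0,0,0.45],[0,0,0,0,0.45],[0,0,-5,0,0.45],[0,0,-5,0,0.45],[0,0,-5,0,0.35],[0,0,0,0,0.25],[0,0,0,0,0.25],[0,0,0,0,0.25]]' >/dev/null
python3 d.py 0.407 0.187 0.13 1.8; python3 p.py 0.407 0.187 0.13 0 5
python3 - <<'E'
from h import *
T=cam("top");S=cam("side");c=T["pixels"][135:325,140:300,::-1];s=S["pixels"][220:420,150:430,::-1]
im=np.zeros((480,790,3),np.uint8);im[:475,:400]=cv2.resize(c,None,fx=2.5,fy=2.5);im[:280,400:790]=cv2.resize(s,(390,280))
cv2.imwrite("pics/c9.png",im)
E
```

```text
pos [0.6114 0.1803 0.187 ] jaw 1.4 tiltz [ 0.074 -0.013 -0.997] j7 -0.5 w 0.0641 F [-0.2  0.  -0. ] t 23.8
now-axes cm [  1.24 -20.78   4.15] turn rad -0.007 after-turn cm [  1.38 -20.77   4.15]
[ 0.2 -4.2  0.8] 0.0
[ 0.2 -4.2  0.8] 0.0
[ 0.2 -4.2  0.8] 0.0
[ 0.2 -4.2  0.8] 0.0
[ 0.2 -4.2  0.8] 0.0
```

View pics/c9.png

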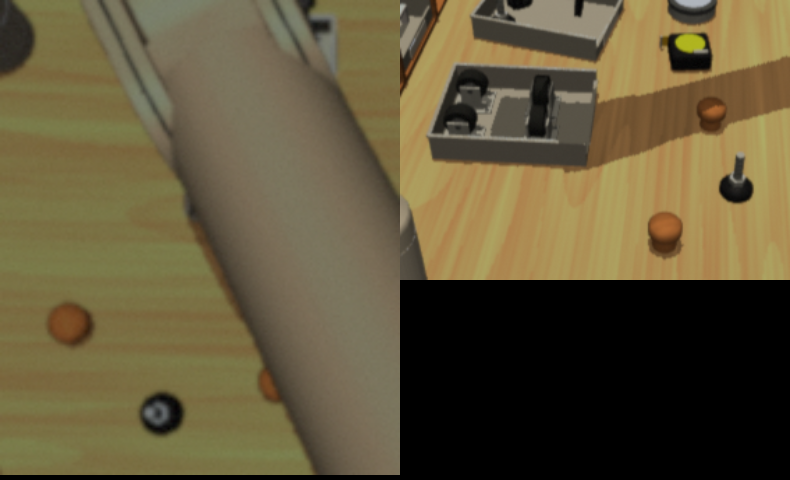

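```bash
python3 -m jog '[[0.2,-4.3,0.8,0,0.3],[0.2,-4.3,0.8,0,0.3],[0.2,-4.3,0.8,0,0.3],[0.2,-4.3,0.8,0,0.3],[0.2,-4.3,0.8,0,0.3],[0,0,0,0,0.3],[0,0,0,0,0.3],[0,0,0,0,0.3],[0,0,0,0,0.3],[0,0,0,0,0.3]]' 15 >/dev/null
python3 d.py 0.407 0.187 0.028 1.8
python3 - <<'E'
from h import *
T=cam("top");S=cam("side")
f=lambda u,v,z:px(T,u/2.76+205,v/2.76+135,z)[:2].round(4)
print("KN",f(519,40,.04),f(679,42,.04),f(675,268,.024),f(513,262,.024),"fixed",f(560,77,.028),f(635,80,.028))
print("FT",f(318,15,.04),f(470,48,.04),f(423,270,.024),f(270,236,.024),"fixed",f(346,70,.013),f(419,85,.013))
print("foot: side near edge",px(S,391.2,364.5,0),"side tip",px(S,394.1,330.5,.06),"top pad",px(T,204.8,300.2,.007),"top tip",px(T,202.4,299.4,.06))
print("pred side of tip at top est", proj(S,[.376,.293,.06]),proj(S,[.376,.298,.06]))
# knobs: bottom edge of foot in side view and head bbox
for n,(x0,y0,x1,y1) in (("kb",(355,285,395,320)),("ka",(320,365,360,405))):
    h=cv2.cvtColor(S["pixels"][y0:y1,x0:x1],cv2.COLOR_RGB2HSV).astype(int)
    for b in blobs((h[...,0]<15)&(h[...,1]>140)&(h[...,2]>40),x0,y0,80):
        u=b[2][0]+b[2][2]/2; print(n,b[2],"top edge z.034",px(S,u,b[2][1]+1,.034),"bot edge z0",px(S,u,b[2][1]+b[2][3],0))
E
```

```text
pos [0.389  0.1807 0.1188] jaw 1.2 tiltz [ 0.058 -0.018 -0.998] j7 -0.59 w 0.061 F [ 0.6 -0.3 -0.1] t 24.9
now-axes cm [0.77 1.28 9.15] turn rad -0.01 after-turn cm [0.76 1.29 9.15]
KN [ 0.7407 -0.1386] [ 0.7434 -0.2776] [ 0.548 -0.276] [ 0.5494 -0.1366] fixed [ 0.7126 -0.1766] [ 0.712  -0.2422]
FT [0.7573 0.0352] [ 0.7322 -0.0962] [ 0.5404 -0.0596] [0.5662 0.0713] fixed [0.7175 0.0088] [ 0.706  -0.0554]
foot: side near edge [0.37472654 0.3142556  0.        ] side tip [0.37542518 0.29613581 0.06      ] top pad [0.37536107 0.2934281  0.007     ] top tip [0.37647176 0.28828504 0.06      ]
pred side of tip at top est [393.7061232  329.05373421] [393.75707645 331.32030846]
kb [363 290  20  24] top edge z.034 [0.40863898 0.17633313 0.034     ] bot edge z0 [4.05846311e-01 1.99845765e-01 1.11022302e-16]
ka [329 372  23  29] top edge z.034 [0.45570156 0.36883136 0.034     ] bot edge z0 [0.45286789 0.39444879 0.        ]
```

```bash
python3 -m jog '[[0.7,1.3,2,0,0.3],[0,0,4,0,0.3],[0,0,0,0,0.3],[0,0,0,0,0.3],[0,0,0,0,0.3],[0,0,0,0,0.3],[0,0,0,0,0.3],[0,0,0,0,0.3],[0,0,0,0,0.3],[0,0,0,0,0.3]]' 15 >/dev/null
python3 d.py 0.407 0.186 0.028 1.8
python3 - <<'E'
from h import *
cv2.imwrite("pics/c10.png",cv2.resize(cam("side")["pixels"][210:350,300:450,::-1],None,fx=4,fy=4))
E
```

```text
pos [0.4105 0.1888 0.0653] jaw 1.1 tiltz [ 0.067 -0.015 -0.998] j7 -0.68 w 0.0607 F [ 0.3  0.  -0.3] t 26.0
now-axes cm [-0.22 -0.61  3.7 ] turn rad -0.012 after-turn cm [-0.21 -0.61  3.7 ]
```

View pics/c10.png

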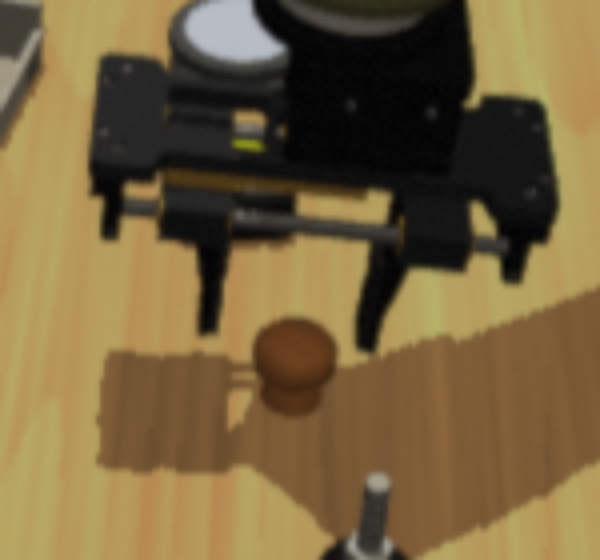

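```bash
python3 -m jog '[[-0.2,-0.6,1.8,0,0.3],[0,0,1.8,0,0.3],[0,0,0,0,0.3],[0,0,0,0,0.3],[0,0,0,0,1],[0,0,0,0,1],[0,0,0,0,1],[0,0,0,0,1],[0,0,0,0,1],[0,0,0,0,1]]' 15 >/dev/null
python3 d.py 0.407 0.186 0.028 1.8
```

```text
pos [0.4087 0.1871 0.0314] jaw 1.1 tiltz [ 0.072 -0.013 -0.997] j7 -0.73 w 0.0375 F [ 1.2 -0.  -0.7] t 27.1
now-axes cm [-0.11 -0.19  0.33] turn rad -0.012 after-turn cm [-0.1  -0.19  0.33]
```

```bash
python3 -m jog '[[0,0,-2,0,1],[0,0,-5,0,1],[0,0,-5,0,1],[0,0,0,0,1],[0,0,0,0,1],[0,0,0,0,1],[0,0,0,0,1],[0,0,0,0,1],[0,0,0,0,1],[0,0,0,0,1]]' 15 >/dev/null
python3 d.py 0.617 -0.176 0.14 0; python3 p.py 0.617 -0.176 0.14 0 9
```

```text
pos [0.3972 0.1878 0.1514] jaw 1.2 tiltz [ 0.063 -0.015 -0.998] j7 -0.58 w 0.0375 F [-0.  -0.4  0.1] t 28.1
now-axes cm [-36.77  21.13   3.07] turn rad 0.02 after-turn cm [-36.34  21.87   3.07]
[-4.1  2.3  0.3] 0.0
[-4.1  2.3  0.3] 0.0
[-4.1  2.3  0.3] 0.0
[-4.1  2.3  0.3] 0.0
[-4.1  2.3  0.3] 0.0
[-4.1  2.3  0.3] 0.0
[-4.1  2.3  0.3] 0.0
[-4.1  2.3  0.3] 0.0
[-4.1  2.3  0.3] 0.0
```

```bash
python3 -m jog '[[-4.1,2.3,0,0.02,1],[-4.1,2.3,0,0,1],[-4.1,2.3,0.2,0,1],[-4.1,2.3,0.2,0,1],[-4.1,2.3,0.2,0,1],[-4.1,2.3,0.3,0,1],[-4.1,2.3,0.3,0,1],[-4.1,2.3,0.3,0,1],[-4.1,2.3,0.3,0,1],[0,0,0,0,1]]' >/dev/null
python3 -m jog '[[0,0,0,0,1],[0,0,0,0,1],[0,0,0,0,1],[0,0,0,0,1],[0,0,0,0,1],[0,0,0,0,1],[0,0,0,0,1],[0,0,0,0,1],[0,0,0,0,1],[0,0,0,0,1]]' >/dev/null
python3 d.py 0.617 -0.176 0.04 0
```

```text
pos [ 0.6124 -0.1906  0.1475] jaw 0.6 tiltz [ 0.059 -0.015 -0.998] j7 0.18 w 0.0373 F [ 1.1 -0.6 -1.3] t 30.1
now-axes cm [ 1.62 -0.16 10.73] turn rad 0.01 after-turn cm [ 1.62 -0.17 10.73]
```

```bash
python3 -m jog '[[1.6,-0.2,3,0.01,1],[0,0,4.8,0,1],[0,0,0,0,1],[0,0,0,0,1],[0,0,0,0,1],[0,0,0,0,1],[0,0,0,0,1],[0,0,0,0,1],[0,0,0,0,1],[0,0,0,0,1]]' >/dev/null
python3 d.py 0.617 -0.176 0.035 0
python3 - <<'E'
from h import *
cv2.imwrite("pics/c11.png",cv2.resize(cam("side")["pixels"][110:240,190:360,::-1],None,fx=4,fy=4))
E
```

```text
pos [ 0.6198 -0.178   0.0777] jaw -0.1 tiltz [ 0.072 -0.018 -0.997] j7 0.12 w 0.0378 F [ 0.8 -0.8 -0.3] t 31.1
now-axes cm [ 0.27 -0.58  4.24] turn rad -0.002 after-turn cm [ 0.28 -0.58  4.24]
```

View pics/c11.png

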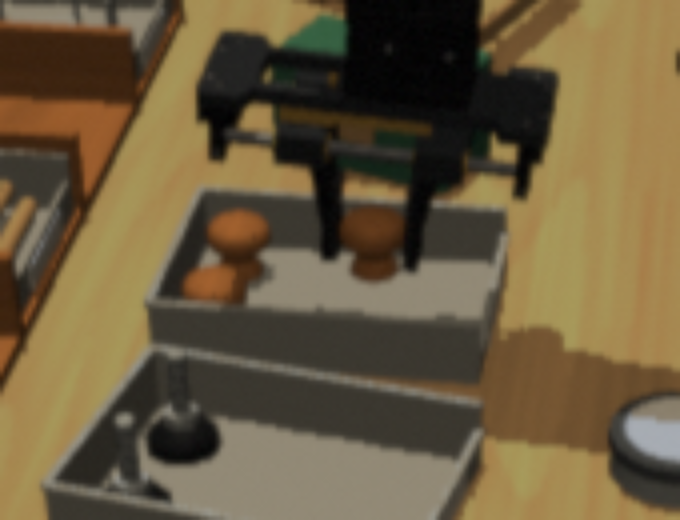

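```bash
python3 -m jog '[[0.3,-0.6,3,0,1],[0,0,1,0,1],[0,0,0,0,1],[0,0,0,0,1],[0,0,0,0,1],[0,0,0,0,1],[0,0,0,0,1],[0,0,0,0,1],[0,0,0,0,1],[0,0,0,0,1]]' >/dev/null
python3 d.py 0.617 -0.176 0.035 0
```

```text
pos [ 0.6196 -0.1767  0.0411] jaw -0.1 tiltz [ 0.078 -0.02  -0.997] j7 0.11 w 0.0374 F [ 0.  -0.7 -0.5] t 32.1
now-axes cm [ 0.08 -0.31  0.58] turn rad -0.002 after-turn cm [ 0.08 -0.31  0.58]
```

```bash
python3 -m jog '[[0,0,0.6,0,1],[0,0,0,0,1],[0,0,0,0,1],[0,0,0,0,1],[0,0,0,0,1],[0,0,0,0,1],[0,0,0,0,1],[0,0,0,0,1],[0,0,0,0,1],[0,0,0,0,1]]' >/dev/null
python3 d.py 0.617 -0.176 0.035 0
```

```text
pos [ 0.62   -0.1768  0.0344] jaw -0.1 tiltz [ 0.077 -0.02  -0.997] j7 0.11 w 0.0375 F [ 0.4 -0.2 -0.7] t 33.1
now-axes cm [ 0.08 -0.29 -0.08] turn rad -0.003 after-turn cm [ 0.08 -0.29 -0.08]
```

```bash
python3 -m jog '[[0,0,0.1,0,1],[0,0,0,0,1],[0,0,0,0,0.55],[0,0,0,0,0.4],[0,0,0,0,0.35],[0,0,0,0,0.3],[0,0,-5,0,0.3],[0,0,-5,0,0.3],[0,0,-3,0,0.3],[0,0,0,0,0.3]]' >/dev/null
python3 d.py 0.455 0.381 0.13 0; python3 p.py 0.455 0.381 0.14 0 12
```

```text
pos [ 0.6088 -0.1738  0.1659] jaw -0.1 tiltz [ 0.074 -0.019 -0.997] j7 0.14 w 0.061 F [ 0.3 -0.3 -0.3] t 34.1
now-axes cm [ 55.48 -15.73   1.39] turn rad -0.002 after-turn cm [ 55.52 -15.6    1.39]
[ 4.6 -1.3  0. ] 0.0
[ 4.6 -1.3  0. ] 0.0
[ 4.6 -1.3  0. ] 0.0
[ 4.6 -1.3  0. ] 0.0
[ 4.6 -1.3  0. ] 0.0
[ 4.6 -1.3  0. ] 0.0
[ 4.6 -1.3  0. ] 0.0
[ 4.6 -1.3  0. ] 0.0
[ 4.6 -1.3  0. ] 0.0
[ 4.6 -1.3  0. ] 0.0
[ 4.6 -1.3  0. ] 0.0
[ 4.6 -1.3  0. ] 0.0
```

```bash
python3 -m jog '[[4.6,-1.3,0,0,0.3],[4.6,-1.3,0,0,0.3],[4.6,-1.3,0,0,0.3],[4.6,-1.3,0,0,0.3],[4.6,-1.3,0,0,0.3],[4.6,-1.3,0,0,0.3],[4.6,-1.3,0,0,0.3],[4.6,-1.3,0,0,0.3],[4.6,-1.3,0,0,0.3],[4.6,-1.3,0,0,0.3]]' >/dev/null
python3 -m jog '[[4.6,-1.3,0,0,0.3],[4.6,-1.3,0,0,0.3],[0,0,0,0,0.3],[0,0,0,0,0.3],[0,0,0,0,0.3],[0,0,0,0,0.3],[0,0,0,0,0.3],[0,0,0,0,0.3],[0,0,0,0,0.3],[0,0,0,0,0.3]]' >/dev/null
python3 d.py 0.455 0.381 0.07 0
```

```text
pos [0.4498 0.3927 0.134 ] jaw -0.7 tiltz [ 0.072 -0.024 -0.997] j7 -1.04 w 0.0614 F [-0.8 -0.8  1.1] t 36.1
now-axes cm [-1.01  0.07  6.45] turn rad -0.012 after-turn cm [-1.01  0.06  6.45]
```

```bash
python3 -m jog '[[-1,0.1,2.5,0,0.3],[0,0,3.5,0,0.3],[0,0,0,0,0.3],[0,0,0,0,0.3],[0,0,0,0,0.3],[0,0,0,0,0.3],[0,0,0,0,0.3],[0,0,0,0,0.3],[0,0,0,0,0.3],[0,0,0,0,0.3]]' >/dev/null
python3 d.py 0.455 0.381 0.029 0
```

```text
pos [0.4577 0.384  0.081 ] jaw -0.7 tiltz [ 0.08  -0.017 -0.997] j7 -1.05 w 0.0607 F [0.2 1.2 0.5] t 37.1
now-axes cm [-0.22 -0.68  5.16] turn rad -0.013 after-turn cm [-0.21 -0.69  5.16]
```

```bash
python3 -m jog '[[-0.3,-0.7,2.5,0,0.3],[0,0,2.6,0,0.3],[0,0,0,0,0.3],[0,0,0,0,0.3],[0,0,0,0,0.3],[0,0,0,0,0.3],[0,0,0,0,0.3],[0,0,0,0,0.3],[0,0,0,0,0.3],[0,0,0,0,0.3]]' >/dev/null
python3 d.py 0.455 0.381 0.029 0
python3 - <<'E'
from h import *
cv2.imwrite("pics/c12.png",cv2.resize(cam("side")["pixels"][280:430,260:430,::-1],None,fx=4,fy=4))
E
```

```text
pos [0.4569 0.3827 0.0344] jaw -0.8 tiltz [ 0.086 -0.012 -0.996] j7 -1.09 w 0.0613 F [-0.2 -0.5  0.1] t 38.1
now-axes cm [-0.17 -0.24  0.52] turn rad -0.013 after-turn cm [-0.17 -0.24  0.52]
```

View pics/c12.png

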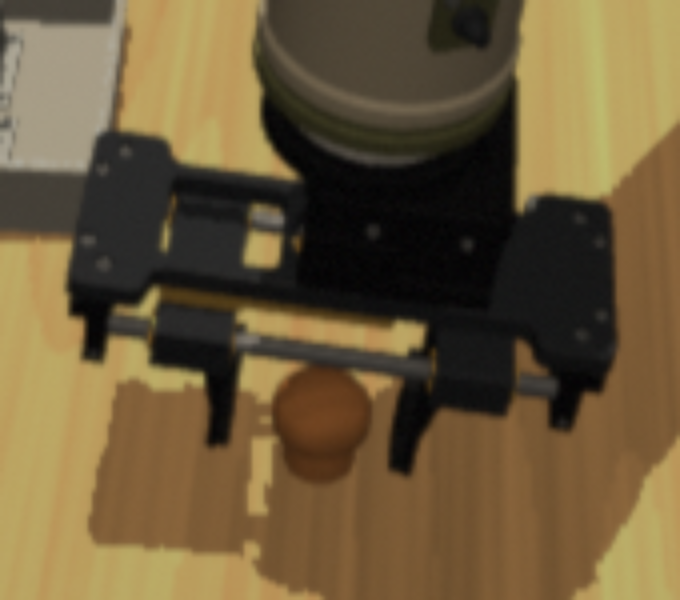

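```bash
python3 -m jog '[[-0.1,-0.2,0.4,0,0.3],[0,0,0,0,0.3],[0,0,0,0,1],[0,0,0,0,1],[0,0,0,0,1],[0,0,0,0,1],[0,0,0,0,1],[0,0,0,0,1],[0,0,0,0,1],[0,0,0,0,1]]' 15 >/dev/null
python3 d.py 0.455 0.381 0.029 0
python3 -m jog '[[0,0,-2,0,1],[0,0,-5,0,1],[0,0,-5,0,1],[0,0,0,0,1],[0,0,0,0,1],[0,0,0,0,1],[0,0,0,0,1],[0,0,0,0,1],[0,0,0,0,1],[0,0,0,0,1]]' 15 >/dev/null
python3 d.py 0.617 -0.242 0.14 0; python3 p.py 0.617 -0.242 0.14 0 14
```

```text
pos [0.4549 0.3814 0.0295] jaw -0.8 tiltz [ 0.085 -0.013 -0.996] j7 -1.1 w 0.0376 F [-0.8  0.1 -0.4] t 39.1
now-axes cm [-0.04  0.01  0.06] turn rad -0.013 after-turn cm [-0.04  0.    0.06]
pos [0.4428 0.381  0.1481] jaw -0.7 tiltz [ 0.078 -0.018 -0.997] j7 -1.02 w 0.0374 F [-0.  -0.1 -0.1] t 40.1
now-axes cm [-62.03  18.1    3.28] turn rad -0.013 after-turn cm [-62.25  17.3    3.28]
[-4.4  1.3  0.2] 0.0
[-4.4  1.3  0.2] 0.0
[-4.4  1.3  0.2] 0.0
[-4.4  1.3  0.2] 0.0
[-4.4  1.3  0.2] 0.0
[-4.4  1.3  0.2] 0.0
[-4.4  1.3  0.2] 0.0
[-4.4  1.3  0.2] 0.0
[-4.4  1.3  0.2] 0.0
[-4.4  1.3  0.2] 0.0
[-4.4  1.3  0.2] 0.0
[-4.4  1.3  0.2] 0.0
[-4.4  1.3  0.2] 0.0
[-4.4  1.3  0.2] 0.0
```

```bash
python3 -m jog '[[-4.4,1.3,0,0,1],[-4.4,1.3,0,0,1],[-4.4,1.3,0,0,1],[-4.4,1.3,0,0,1],[-4.4,1.3,0,0,1],[-4.4,1.3,0,0,1],[-4.4,1.3,0,0,1],[-4.4,1.3,0,0,1],[-4.4,1.3,0,0,1],[-4.4,1.3,0,0,1]]' >/dev/null
python3 -m jog '[[-4.4,1.3,0,0,1],[-4.4,1.3,0,0,1],[-4.4,1.3,0,0,1],[-3,1.3,0,0,1],[0,0,0,0,1],[0,0,0,0,1],[0,0,0,0,1],[0,0,0,0,1],[0,0,0,0,1],[0,0,0,0,1]]' >/dev/null
python3 d.py 0.617 -0.242 0.08 0
```

```text
pos [ 0.6204 -0.2426  0.1666] jaw -0.2 tiltz [ 0.073 -0.015 -0.997] j7 0.25 w 0.0374 F [ 0.3 -0.4  0.5] t 42.1
now-axes cm [ 0.19 -0.97  8.61] turn rad -0.004 after-turn cm [ 0.2  -0.96  8.61]
```

```bash
python3 -m jog '[[0.2,-1,4.3,0,1],[0,0,4.3,0,1],[0,0,0,0,1],[0,0,0,0,1],[0,0,0,0,1],[0,0,0,0,1],[0,0,0,0,1],[0,0,0,0,1],[0,0,0,0,1],[0,0,0,0,1]]' >/dev/null
python3 d.py 0.617 -0.242 0.033 0
```

```text
pos [ 0.6222 -0.2408  0.09  ] jaw 0.0 tiltz [ 0.087 -0.019 -0.996] j7 0.24 w 0.037 F [0.1 0.5 0.6] t 43.1
now-axes cm [-0.01 -1.01  5.63] turn rad 0.0 after-turn cm [-0.01 -1.01  5.63]
```

```bash
python3 -m jog '[[0,-1,3.2,0,1],[0,0,2,0,1],[0,0,0,0,1],[0,0,0,0,1],[0,0,0,0,1],[0,0,0,0,1],[0,0,0,0,1],[0,0,0,0,1],[0,0,0,0,1],[0,0,0,0,1]]' >/dev/null
python3 d.py 0.617 -0.242 0.033 0
```

```text
pos [ 0.6197 -0.2429  0.0421] jaw 0.0 tiltz [ 0.095 -0.022 -0.995] j7 0.24 w 0.0373 F [-0.2  0.1 -0.3] t 44.1
now-axes cm [ 0.11 -0.35  0.87] turn rad 0.0 after-turn cm [ 0.11 -0.35  0.87]
```

```bash
python3 -m jog '[[0,-0.2,0.85,0,1],[0,0,0,0,1],[0,0,0,0,1],[0,0,0,0,1],[0,0,0,0,1],[0,0,0,0,1],[0,0,0,0,1],[0,0,0,0,1],[0,0,0,0,1],[0,0,0,0,1]]' >/dev/null
python3 d.py 0.617 -0.242 0.033 0
```

```text
pos [ 0.6185 -0.2432  0.0327] jaw 0.0 tiltz [ 0.095 -0.022 -0.995] j7 0.24 w 0.0375 F [ 0.2  1.  -0.3] t 45.1
now-axes cm [ 0.12 -0.15 -0.04] turn rad 0.0 after-turn cm [ 0.12 -0.15 -0.04]
```

```bash
python3 -m jog '[[0,0,0.1,0,1],[0,0,0,0,1],[0,0,0,0,0.55],[0,0,0,0,0.4],[0,0,0,0,0.35],[0,0,0,0,0.3],[0,0,-5,0,0.3],[0,0,-5,0,0.3],[0,0,-3,0,0.3],[0,0,0,0,0.3]]' >/dev/null
python3 d.py 0.3755 0.294 0.13 90; python3 p.py 0.3755 0.294 0.14 -1.57 14
```

```text
pos [ 0.6048 -0.2398  0.1638] jaw 0.0 tiltz [ 0.091 -0.021 -0.996] j7 0.26 w 0.0613 F [ 0.2 -0.4  1.8] t 46.1
now-axes cm [ 53.4  -23.14   0.19] turn rad -1.571 after-turn cm [23.15 53.39  0.19]
[ 3.8 -1.6 -0.1] -0.112
[ 4.  -1.2 -0.1] -0.112
[ 4.1 -0.8 -0.1] -0.112
[ 4.1 -0.3 -0.1] -0.112
[ 4.1  0.2 -0.1] -0.112
[ 4.1  0.6 -0.1] -0.112
[ 4.   1.1 -0.1] -0.112
[ 3.9  1.5 -0.1] -0.112
[ 3.7  2.  -0.1] -0.112
[ 3.4  2.4 -0.1] -0.112
[ 3.1  2.7 -0.1] -0.112
[ 2.8  3.1 -0.1] -0.112
[ 2.5  3.3 -0.1] -0.112
[ 2.1  3.6 -0.1] -0.112
```

```bash
python3 -m jog '[[3.8,-1.6,0,-0.112,0.35],[4,-1.2,0,-0.112,0.35],[4.1,-0.8,0,-0.112,0.35],[4.1,-0.3,0,-0.112,0.35],[4.1,0.2,0,-0.112,0.35],[4.1,0.6,0,-0.112,0.35],[4,1.1,0,-0.112,0.35],[3.9,1.5,0,-0.112,0.35],[3.7,2,0,-0.112,0.35],[3.4,2.4,0,-0.112,0.35]]' >/dev/null
python3 -m jog '[[3.1,2.7,0,-0.112,0.35],[2.8,3.1,0,-0.112,0.35],[2.5,3.3,0,-0.112,0.35],[0,0,0,-0.112,0.35],[0,0,0,0,0.35],[0,0,0,0,0.35],[0,0,0,0,0.35],[0,0,0,0,0.35],[0,0,0,0,0.35],[0,0,0,0,0.35]]' >/dev/null
python3 d.py 0.3755 0.294 0.1 90
```

```text
pos [0.371  0.2644 0.1239] jaw 92.6 tiltz [ 0.089 -0.024 -0.996] j7 0.74 w 0.0564 F [-0.5 -0.1 -0.2] t 48.1
now-axes cm [-0.37  3.    2.35] turn rad 0.045 after-turn cm [-0.24  3.01  2.35]
```

```bash
python3 -m jog '[[-0.3,3,1,0.04,0.35],[0,0,0,0,0.35],[0,0,0,0,0.35],[0,0,0,0,0.35],[0,0,0,0,0.35],[0,0,0,0,0.35],[0,0,0,0,0.35],[0,0,0,0,0.35],[0,0,0,0,0.35],[0,0,0,0,0.35]]' >/dev/null
python3 d.py 0.3755 0.294 0.05 90
python3 - <<'E'
from h import *
cv2.imwrite("pics/c13.png",cv2.resize(cam("side")["pixels"][260:400,310:460,::-1],None,fx=4,fy=4))
E
```

```text
pos [0.3753 0.292  0.114 ] jaw 89.9 tiltz [ 0.092 -0.026 -0.995] j7 0.59 w 0.0566 F [ 0.3 -0.5 -0.3] t 49.1
now-axes cm [0.57 0.37 6.36] turn rad -0.002 after-turn cm [0.57 0.37 6.36]
```

View pics/c13.png

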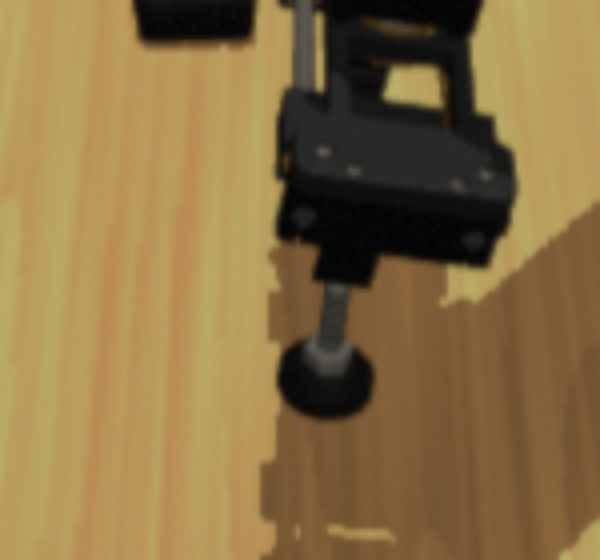

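```bash
python3 -m jog '[[0.6,0.4,3,0,0.35],[0,0,3.3,0,0.35],[0,0,0,0,0.35],[0,0,0,0,0.35],[0,0,0,0,0.35],[0,0,0,0,0.35],[0,0,0,0,0.35],[0,0,0,0,0.35],[0,0,0,0,0.35],[0,0,0,0,0.35]]' >/dev/null
python3 d.py 0.3755 0.294 0.05 90
```

```text
pos [0.3781 0.297  0.0555] jaw 89.8 tiltz [ 0.099 -0.021 -0.995] j7 0.49 w 0.0567 F [ 0.6 -0.   0.1] t 50.2
now-axes cm [ 0.31 -0.28  0.52] turn rad -0.003 after-turn cm [ 0.31 -0.28  0.52]
```

```bash
python3 -m jog '[[0.2,-0.2,0.5,0,0.35],[0,0,0,0,0.35],[0,0,0,0,1],[0,0,0,0,1],[0,0,0,0,1],[0,0,0,0,1],[0,0,0,0,1],[0,0,0,0,1],[0,0,0,0,1],[0,0,0,0,1]]' 25 >/dev/null
python3 d.py 0.3755 0.294 0.05 90
python3 -m jog '[[0,0,-3,0,1],[0,0,-5,0,1],[0,0,-4,0,1],[0,0,0,0,1],[0,0,0,0,1],[0,0,0,0,1],[0,0,0,0,1],[0,0,0,0,1],[0,0,0,0,1],[0,0,0,0,1]]' 25 >/dev/null
python3 d.py 0.62 -0.006 0.16 90;python3 p.py 0.62 -0.006 0.16 0 9
```

```text
pos [0.3763 0.2946 0.0498] jaw 89.8 tiltz [ 0.099 -0.021 -0.995] j7 0.48 w 0.009 F [-0.  -0.1  0.5] t 51.2
now-axes cm [ 0.08 -0.07 -0.03] turn rad -0.003 after-turn cm [ 0.08 -0.06 -0.03]
pos [0.3616 0.2951 0.1678] jaw 89.9 tiltz [ 0.09  -0.026 -0.996] j7 0.65 w 0.0092 F [ 0.1 -0.4 -1.1] t 52.2
now-axes cm [-25.66 -30.03   3.87] turn rad -0.002 after-turn cm [-25.6  -30.08   3.87]
[-2.9 -3.3  0.4] 0.0
[-2.9 -3.3  0.4] 0.0
[-2.9 -3.3  0.4] 0.0
[-2.9 -3.3  0.4] 0.0
[-2.9 -3.3  0.4] 0.0
[-2.9 -3.3  0.4] 0.0
[-2.9 -3.3  0.4] 0.0
[-2.9 -3.3  0.4] 0.0
[-2.9 -3.3  0.4] 0.0
```

```bash
python3 -m jog '[[-2.9,-3.3,0,0,1],[-2.9,-3.3,0,0,1],[-2.9,-3.3,0.3,0,1],[-2.9,-3.3,0.3,0,1],[-2.9,-3.3,0.3,0,1],[-2.9,-3.3,0.3,0,1],[-2.9,-3.3,0.3,0,1],[-2.9,-3.3,0.3,0,1],[-2.7,-3,0.3,0,1],[0,0,0,0,1]]' >/dev/null
python3 -m jog '[[0,0,0,0,1],[0,0,0,0,1],[0,0,0,0,1],[0,0,0,0,1],[0,0,0,0,1],[0,0,0,0,1],[0,0,0,0,1],[0,0,0,0,1],[0,0,0,0,1],[0,0,0,0,1]]' >/dev/null
python3 d.py 0.62 -0.006 0.09 90
```

```text
pos [ 0.6291 -0.0069  0.174 ] jaw 90.4 tiltz [ 0.086 -0.026 -0.996] j7 1.35 w 0.0087 F [ 0.3  0.3 -0.5] t 54.2
now-axes cm [1.63 0.33 8.29] turn rad 0.008 after-turn cm [1.63 0.31 8.29]
```

```bash
python3 -m jog '[[1.6,0.3,4,0,1],[0,0,4.3,0,1],[0,0,0,0,1],[0,0,0,0,1],[0,0,0,0,1],[0,0,0,0,1],[0,0,0,0,1],[0,0,0,0,1],[0,0,0,0,1],[0,0,0,0,1]]' >/dev/null
python3 d.py 0.62 -0.006 0.054 90
```

```text
pos [ 0.6252 -0.0061  0.0975] jaw 90.4 tiltz [ 0.099 -0.026 -0.995] j7 1.31 w 0.0089 F [ 0.2 -0.2 -0.6] t 55.2
now-axes cm [0.95 0.13 4.28] turn rad 0.006 after-turn cm [0.95 0.12 4.28]
```

Grasped at TCP z 0.0498, so contact is expected near 0.053.

```bash
python3 -m jog '[[0.9,0.1,2.5,0,1],[0,0,1.4,0,1],[0,0,0,0,1],[0,0,0,0,1],[0,0,0,0,1],[0,0,0,0,1],[0,0,0,0,1],[0,0,0,0,1],[0,0,0,0,1],[0,0,0,0,1]]' >/dev/null
python3 d.py 0.62 -0.006 0.053 90
```

```text
pos [ 0.6232 -0.0061  0.0607] jaw 90.3 tiltz [ 0.105 -0.026 -0.994] j7 1.29 w 0.009 F [-0.1  0.7 -1.5] t 56.2
now-axes cm [0.4  0.03 0.73] turn rad 0.006 after-turn cm [0.4  0.03 0.73]
```

```bash
python3 -m jog '[[0,0,0.75,0,1],[0,0,0,0,1],[0,0,0,0,1],[0,0,0,0,1],[0,0,0,0,1],[0,0,0,0,1],[0,0,0,0,1],[0,0,0,0,1],[0,0,0,0,1],[0,0,0,0,1]]' >/dev/null
python3 d.py 0.62 -0.006 0.053 90
```

```text
pos [ 0.6245 -0.0064  0.053 ] jaw 90.3 tiltz [ 0.106 -0.026 -0.994] j7 1.28 w 0.0095 F [ 0.4 -0.5  0.5] t 57.2
now-axes cm [ 0.45  0.04 -0.05] turn rad 0.006 after-turn cm [ 0.45  0.04 -0.05]
```

```bash
python3 -m jog '[[0,0,0.1,0,1],[0,0,0,0,1],[0,0,0,0,0.8],[0,0,0,0,0.7],[0,0,0,0,0.6],[0,0,0,0,0.55],[0,0,-5,0,0.55],[0,0,-5,0,0.55],[0,0,-5,0,0.55],[0,0,0,0,0.55]]' >/dev/null
python3 d.py 0.62 -0.006 0.2 90
python3 -m jog '[[2.5,-4,0,0,0.55],[2.5,-4,0,0,0.55],[2.5,-4,0,0,0.55],[2.5,-4,0,0,0.55],[2.5,-4,0,0,0.55],[2.5,-4,0,0,0.55],[2,-4,0,0,0.55],[1,-4,0,0,0.55],[1,-4,0,0,0.55],[1,-4,0,0,0.55]]' >/dev/null
python3 d.py 0.4 -0.4 0.2 90
python3 - <<'E'
from h import *
T=cam("top");S=cam("side");c=T["pixels"][130:330,150:480,::-1];s=S["pixels"][140:350,160:430,::-1]
im=np.zeros((590,760,3),np.uint8)
a=cv2.resize(c,None,fx=1.6,fy=1.6);b=cv2.resize(s,None,fx=1.25,fy=1.25)
im[:a.shape[0],:a.shape[1]]=a; im[325:325+b.shape[0],:b.shape[1]]=b
k=cv2.resize(T["pixels"][140:235,300:455,::-1],None,fx=2.6,fy=2.6);im[325:325+k.shape[0],345:345+k.shape[1]]=k
cv2.imwrite("pics/c14.png",im)
E
```

```text
pos [ 0.6072 -0.0021  0.2038] jaw 90.4 tiltz [ 0.101 -0.025 -0.995] j7 1.36 w 0.039 F [0.4 0.5 0.4] t 58.2
now-axes cm [-1.24 -0.38  0.52] turn rad 0.007 after-turn cm [-1.24 -0.38  0.52]
pos [ 0.4076 -0.412   0.1945] jaw 91.0 tiltz [ 0.11  -0.026 -0.994] j7 2.32 w 0.0394 F [ 1.6  0.6 -0.2] t 59.2
now-axes cm [ 0.67  1.2  -0.66] turn rad 0.018 after-turn cm [ 0.69  1.19 -0.66]
```

View pics/c14.png

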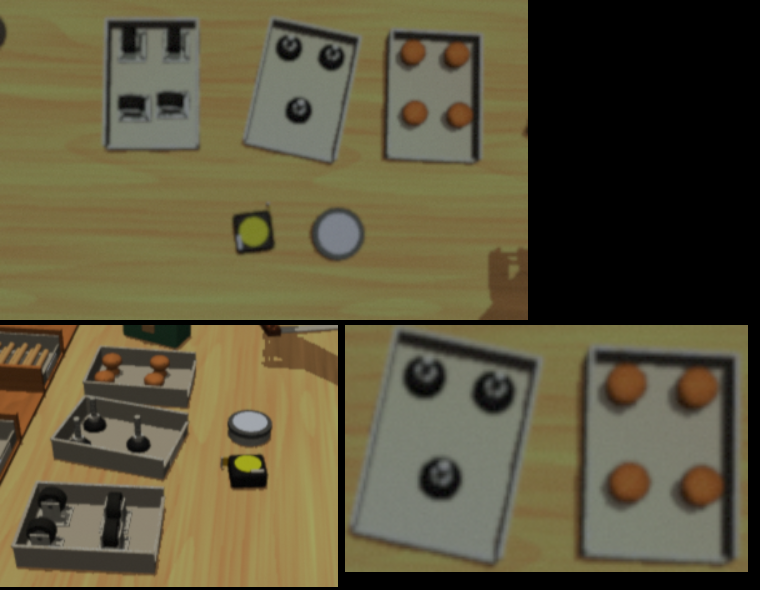

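Run:
```python
from h import *
T=cam("top");S=cam("side")
x0,y0,x1,y1=215,180,275,215
i=cv2.resize(T["pixels"][y0:y1,x0:x1],None,fx=4,fy=4,interpolation=cv2.INTER_CUBIC);g=cv2.cvtColor(i,cv2.COLOR_RGB2GRAY)
for c in cv2.findContours((g<45).astype(np.uint8),cv2.RETR_EXTERNAL,cv2.CHAIN_APPROX_NONE)[0]:
    if cv2.contourArea(c)<300: continue
    q=cv2.boxPoints(cv2.minAreaRect(c))/4+[x0,y0];W=np.array([px(T,*p,.05)[:2] for p in q]);e=np.diff(W[:3],axis=0)
    print(W.mean(0).round(4),np.linalg.norm(e,axis=1).round(4),np.degrees(np.arctan2(e[:,1],e[:,0])).round(1))
G=cv2.cvtColor(T["pixels"],cv2.COLOR_RGB2GRAY)
for v in range(193,208,1): print(v,G[v,221:272])
```

```text
[0.6183 0.235 ] [0.0201 0.0365] [ -1.8 -93.2]
[0.6243 0.1798] [0.0205 0.0363] [ -2.2 -93.2]
193 [124 119  88  46  23  18  23  13  19  20  23  18  18  18  20  14  21   4
  22  51  98 119 117 103 116 118 102  64  27  18  18  16  13  19  19  18
  16  14  18  17  15  14  21  56 108 122 120 103 115 125 125]
194 [126 117  86  45  21  13  19  19  15  19  18  18  18  21  20  17  15  10
  19  58 105 123 120 102 113 119  98  59  25  14  10  20  12  16  20  22
  15   4  10  19  10  14  20  54 107 124 124 109 117 124 126]
195 [124 117  84  44  21  16  18  21  14  20  20  21  19  16  18  12  19  12
  14  57 108 123 119 100 115 120  99  66  30  23  27  31  37  33  31  38
  32  26  29  23  15  15  19  57 107 121 125 111 119 125 126]
196 [125 119  86  47  22  14  10  12  17  13  15  15  13  19  17  17  13   5
  19  58 106 124 119 100 114 118 112  92  63  47  52  62  65  67  71  71
  66  56  51  45  36  25  31  67 109 126 122 110 118 124 124]
197 [125 117  90  52  31  27  29  31  34  32  35  33  34  32  29  25  17   7
  19  60 107 125 119 100 113 121 119 109  88  69  68  71  75  76  85  85
  81  74  
[... 1471 characters left out ...]
07
 110 112 112 113 114 110 109 111 106 107 115 122 125 126 122]
205 [125 126 117  99  89  92 107 114 116 115 113 111 107 106 106 105 102 109
 110 104  91  90 104 108 118 125 124 121 123 122 122 121 121 119 120 120
 121 120 120 123 122 119 120 120 120 122 125 125 124 129 125]
206 [126 126 119 109 107 106 110 112 112 110 112 112 110 107 105 106 109 106
 111 104 102 108 109 112 121 123 126 126 127 127 123 126 125 126 125 126
 126 126 125 125 125 128 125 127 126 126 125 126 128 125 124]
207 [126 126 122 122 122 121 120 120 122 120 122 122 117 121 120 120 119 121
 118 122 120 121 121 123 126 124 126 124 126 126 128 126 125 126 125 125
 127 125 125 125 126 126 126 126 124 125 125 125 126 126 126]
```

```bash
python3 -c "
from bench import r
s=r.read_state();print(s['time'],s['ft_force'].round(1));r.close_job()"
```

```text
59.4 [-0.2  0.6 -0.2]
the job is handed in; nothing more can be done
```

I put all five fittings in their trays in the order you listed and handed the job in at 59.4 s, with the arm parked clear of everything.

- **Placement:** The last pictures, from above and from the side, show the two castors wheel up, the two knobs and the levelling foot upright on bare tray floor. Nothing rests on a rim or on another piece. The tape measure and wax tin were never touched, and I saw no change in the pictures; I did not re-measure them.
- **Castor spacing:** The wheels stand about 55 mm apart and parallel, which leaves roughly 5 mm between the plates. Bare floor shows between them.
- **Tool tilt:** The tool slowly tipped to about 6° from vertical, because errors built up with each moving row. I allowed for it in the moves. The castor and knob placed last before the foot were set down with the gripper about 4 to 6° off vertical and settled flat.
- **Where measurements disagreed:** The first top and side views differed by 5 to 13 mm in y for the knobs and the foot. I measured again from their bottom edges before gripping, and the grip widths were as expected: about 27, 37.5 and 9 mm.
- **Forces:** The highest I read on a set-down was about 5 N.

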